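Square up the power modules and hover the heat sink over them

ROBOT

A 7-joint arm with a two-finger parallel gripper is mounted at the origin on the work surface. World frame = base frame: x ahead of the robot, y to its left, z up, the work surface at z = 0. Lengths are in m, angles in rad, forces in N, time in s.
With the tool pointing down it reaches from about 0.35 to 0.9 m from the base axis. Payload 7.2 kg.
Tool frame: the origin (TCP) lies on the centre line of the jaws, within the pads' length; the fingertips stand env.tip_reach ahead of it and the grasp point (between the pads) lies 8 mm behind it (env.tip_reach is the distance from the TCP to the fingertips, in m); z points along the fingers, y is the direction in which the jaws open and shut (so a half turn about z gives the same grasp; the last joint's range is limited). The gripper opens to 88 mm and grips with 3 to 60 N. Pads are 20 mm wide; open, the fingers measure 115 mm over their backs; the gripper's body (75 mm by 178 mm) begins 61 mm behind the grasp point.
Start: joints at [-1.256, 0.411, -0.013, 1.596, 0.006, 1.134, -0.082], TCP at [0.233, 0.58, 0.234] pointing down, gripper open.
Joint ranges: [-2.95, 2.95], [-0.29, 1.99], [-1.47, 1.44], [0.14, 2.54], [-1.03, 4.17], [0.13, 1.85], [-2.86, 2.86]. Speed limits (rad/s): [2.39, 2.39, 3.01, 3.01, 3.14, 3.14, 3.14].

INTERFACE

Orientations are given as a unit quaternion [x, y, z, w].
In Python, from station import env gives the robot as it stands. The module is installed in compiled form; this text tells all that it offers.
- The arm moves only by the tool arm_command, never from a script. Its arguments are lists of equal length, an entry for each row: "turn": the turn, a rotation vector about the tool's x, y, z in degrees, a list of three; "delta_pos": the shift along the tool's x, y, z in cm, a list of three; "fingers": the finger opening in cm, from 0 to 8.78. A call has 1 to 12 rows; each row is the pose to reach, as a shift and turn from the pose commanded when the call began, along the tool's axes at that moment; what a row does not reach only later rows make up. A row lasts 1/8 s, in which the tool goes at most 62.5 mm and 10.7 degrees, less where a joint would pass 70% of its speed; a pose out of reach is approached as far as the arm can. A call with a gripper value outside its range is refused whole. The fingers move at their own pace and stop on an object; "squeeze" is the grip in N (left out, the last holds). Time passes only in rows, so rows that repeat a pose let the fingers close. It gives the time, the measured TCP pose, the force and the opening at its end, in the units of the state.
- env.sense(): the state, without advancing time (a new reading comes with each control period).
- env.camera(name): name is "side" or "top"; returns the picture (420x560x3 uint8, red, green, blue); there is no depth.
- env.get_calibration(name): a dict with "vertical_fov" (degrees; the focal length in pixels is half the picture's height over the tangent of half this angle, whatever the lens; pixels are square), "cx", "cy" (the principal point, pixels), "cam_to_world" (4x4, takes a point from camera to world coordinates). Camera axes: x right, y down, z forward; pixel columns grow to the right and rows downward; lengths in m; the calibration is good to about 2 mm. A picture is of the moment at which its call begins. get_calibration takes no time and is no camera call.
- env.job_done(): hands the job in, once; it reports no verdict.
The state is a dict: "time": time; "q": joint angles; "qvel": joint speeds; "joint_efforts": joint torques, N m; "position": TCP position; "orientation": TCP orientation; "force": force on the tool from outside, world axes, zero at the start; "torque": the same for the moment, N m; "opening": opening from 0.0 (shut) to 1.0 (fully open).
Only numpy, scipy, OpenCV 4.12 (cv2) and the standard library are available. Lean on these libraries where they do the work, as an engineer would, in place of code of your own. Each camera call takes 0.05 s, during which the arm holds its last target. There are 200 camera calls.

TASK

Straighten the three loose black power modules into an even row, each one square inside its own white outline on the green board. Then pick up the finned aluminium heat sink, carry it over the top of the rack of upright boards without knocking the rack, and stop with it about 1 cm above the three modules: level, centred over the row, its length along the row, touching none of them. Do not put it down: the thermal paste goes on first, so finish while still holding it there, and leave the spool, jar and screwdriver where they are.

Things in the scene. Friction and masses are not known exactly. Their poses are not given: they have to be found in the camera images.
- module0_center (a point): moulded black power module, a loose block 44 mm (x) by 30 mm (y) by 30 mm high with a metal top face, 80 g or so, standing on the board near one outline but off it and crooked; the three are alike and any may fill any outline; this point is its centre, half-way up; x along its 44 mm side, y along its 30 mm side, z up
- module1_center (a point): moulded black power module, a loose block 44 mm (x) by 30 mm (y) by 30 mm high with a metal top face, 80 g or so, standing on the board near one outline but off it and crooked; the three are alike and any may fill any outline; this point is its centre, half-way up; x along its 44 mm side, y along its 30 mm side, z up
- module2_center (a point): moulded black power module, a loose block 44 mm (x) by 30 mm (y) by 30 mm high with a metal top face, 80 g or so, standing on the board near one outline but off it and crooked; the three are alike and any may fill any outline; this point is its centre, half-way up; x along its 44 mm side, y along its 30 mm side, z up
- spot0 (a point): printed white outline on the green board for one module, inside 54 mm (x) by 40 mm (y), so 5 mm of room all round a centred module; this point is its centre, on the board's top face (12 mm above the table); the three outlines lie in a row along y, 60 mm centre to centre, and share one x, y and z (up) direction; end outline at -y; board: fixed, 146 mm (x) by 216 mm (y), 12 mm high, nothing on it taller than 2 mm but the modules
- spot1 (a point): printed white outline on the green board for one module, inside 54 mm (x) by 40 mm (y), so 5 mm of room all round a centred module; this point is its centre, on the board's top face (12 mm above the table); the three outlines lie in a row along y, 60 mm centre to centre, and share one x, y and z (up) direction; middle outline, at the middle of the board
- spot2 (a point): printed white outline on the green board for one module, inside 54 mm (x) by 40 mm (y), so 5 mm of room all round a centred module; this point is its centre, on the board's top face (12 mm above the table); the three outlines lie in a row along y, 60 mm centre to centre, and share one x, y and z (up) direction; end outline at +y
- sink_center (a point): finned aluminium heat sink, loose, 46 mm wide (x), 165 mm long (y), 40 mm high, about 0.3 kg: flat 8 mm base below, upright fins along its length above, the outer fins flush with the long sides so that it can be gripped across its 46 mm width; alike either way round; it lies on the table on the other side of the rack from the board, the rack standing between them; this point is its centre, half-way up (20 mm above its underside); z up
- rack: fixed rack of four upright green boards in a black holder, 220 mm long (x) by 50 mm wide (y), 95 mm high; origin at the centre of its underside, z up
- spool: bystander: loose yellow spool standing upright, 60 mm across, 38 mm high; origin at the centre of its underside
- jar: bystander: loose clear jar with a black cap, 56 mm across, 60 mm high; origin at the centre of its underside
- screwdriver: bystander: loose yellow-handled screwdriver lying flat, 150 mm long along its x; origin under its middle, on the table
Mind the look-alikes: they are no part of the job. What is shaped like the part that bears module2_center but orange is not meant.

How it is judged:
On the way, in this order (a step that is already met when the one before it is completed fails the run):
1. the three modules stand in their outlines as one straight row, let go and at rest (((x of module0_center in the frame of spot0 between -0.005 and 0.005 m and y of module0_center in the frame of spot0 between -0.005 and 0.005 m and z of module0_center in the frame of spot0 below 0.018 m and angle between module0_center's own z axis and vertical below 0.1 rad and angle between the x axis of module0_center and the x axis of spot0, either way round below 0.12 rad) or (x of module1_center in the frame of spot0 between -0.005 and 0.005 m and y of module1_center in the frame of spot0 between -0.005 and 0.005 m and z of module1_center in the frame of spot0 below 0.018 m and angle between module1_center's own z axis and vertical below 0.1 rad and angle between the x axis of module1_center and the x axis of spot0, either way round below 0.12 rad) or (x of module2_center in the frame of spot0 between -0.005 and 0.005 m and y of module2_center in the frame of spot0 between -0.005 and 0.005 m and z of module2_center in the frame of spot0 below 0.018 m and angle between module2_center's own z axis and vertical below 0.1 rad and angle between the x axis of module2_center and the x axis of spot0, either way round below 0.12 rad)) and ((x of module0_center in the frame of spot1 between -0.005 and 0.005 m and y of module0_center in the frame of spot1 between -0.005 and 0.005 m and z of module0_center in the frame of spot1 below 0.018 m and angle between module0_center's own z axis and vertical below 0.1 rad and angle between the x axis of module0_center and the x axis of spot1, either way round below 0.12 rad) or (x of module1_center in the frame of spot1 between -0.005 and 0.005 m and y of module1_center in the frame of spot1 between -0.005 and 0.005 m and z of module1_center in the frame of spot1 below 0.018 m and angle between module1_center's own z axis and vertical below 0.1 rad and angle between the x axis of module1_center and the x axis of spot1, either way round below 0.12 rad) or (x of module2_center in the frame of spot1 between -0.005 and 0.005 m and y of module2_center in the frame of spot1 between -0.005 and 0.005 m and z of module2_center in the frame of spot1 below 0.018 m and angle between module2_center's own z axis and vertical below 0.1 rad and angle between the x axis of module2_center and the x axis of spot1, either way round below 0.12 rad)) and ((x of module0_center in the frame of spot2 between -0.005 and 0.005 m and y of module0_center in the frame of spot2 between -0.005 and 0.005 m and z of module0_center in the frame of spot2 below 0.018 m and angle between module0_center's own z axis and vertical below 0.1 rad and angle between the x axis of module0_center and the x axis of spot2, either way round below 0.12 rad) or (x of module1_center in the frame of spot2 between -0.005 and 0.005 m and y of module1_center in the frame of spot2 between -0.005 and 0.005 m and z of module1_center in the frame of spot2 below 0.018 m and angle between module1_center's own z axis and vertical below 0.1 rad and angle between the x axis of module1_center and the x axis of spot2, either way round below 0.12 rad) or (x of module2_center in the frame of spot2 between -0.005 and 0.005 m and y of module2_center in the frame of spot2 between -0.005 and 0.005 m and z of module2_center in the frame of spot2 below 0.018 m and angle between module2_center's own z axis and vertical below 0.1 rad and angle between the x axis of module2_center and the x axis of spot2, either way round below 0.12 rad)) and contact force between each of module0, module1, module2 and the fingers below 0.1 N and linear speed of each of module0, module1, module2 below 0.01 m/s), for 0.2 s.
2. the heat sink passes over the top of the rack (x of sink_center in the frame of rack between -0.11 and 0.11 m and y of sink_center in the frame of rack between -0.05 and 0.05 m and z of sink_center in the frame of rack above 0.117 m), for 0.05 s.
At the end, for the whole second after the job is handed in: Each outline holds one upright module, centred to 5 mm and square to 0.12 rad, let go; the heat sink is held still, touching nothing but the fingers, underside 3 to 20 mm above the modules, centred over the middle outline to 8 mm in x and y, along the row to 0.10 rad, level to 0.08 rad (all of step 1 and x of sink_center in the frame of spot1 between -0.008 and 0.008 m and y of sink_center in the frame of spot1 between -0.008 and 0.008 m and z of sink_center in the frame of spot1 between 0.053 and 0.07 m and angle between the y axis of sink_center and the y axis of spot1, either way round below 0.1 rad and angle between sink_center's own z axis and vertical below 0.08 rad and linear speed of sink below 0.02 m/s and contact force between sink and the fingers above 1 N and contact force between sink and module0 below 0.1 N and contact force between sink and module1 below 0.1 N and contact force between sink and module2 below 0.1 N and contact force between sink and board below 0.1 N and contact force between sink and rack below 0.1 N and contact force between sink and spool below 0.1 N and contact force between sink and jar below 0.1 N and contact force between sink and screwdriver below 0.1 N); the arm keeps its last pose, push and grip.
It fails at once if the heat sink touches a module (contact force between sink and module0 above 0.5 N or contact force between sink and module1 above 0.5 N or contact force between sink and module2 above 0.5 N).
It fails at once if the rack is knocked (over 3 N) (contact force between rack and anything else above 3 N).
It fails at once if spool, jar or screwdriver is shifted by more than 20 mm (distance of any of spool, jar, screwdriver from where it was at the start of the episode above 0.02 m).
It also fails if it takes over 67 s, if anything falls off the work surface, if the arm or the gripper's body presses on something with over 40 N, if the wrist force passes 120 N, or if a joint passes its speed limit or range.

## Working session

There is one attempt and no reset: what is moved stays moved. The work goes in short steps, Python scripts to look and compute and a tool call to move; the robot and the scene stay as the last step left them, time stands still between calls to the robot, and variables do not carry over. Pictures are saved under pics/ and viewed, about 8 in all and at most 12, crops included, and the job is handed in when it is done.

Besides the shell and the picture viewer there is one more tool, called after "Call:" in YAML: its name, and indented under it one key for each argument. arm_command: Moves the arm, as the interface text tells. Its arguments: {"type":"object","properties":{"turn":{"type":"array"},"delta_pos":{"type":"array"},"fingers":{"type":"array"},"squeeze":{"type":"number"}},"required":["turn","delta_pos","fingers"]}

```bash
mkdir -p pics
python3 - <<'E'
from station import env
import cv2,numpy as np
for n in ("top","side"):
    cv2.imwrite(f"pics/{n}0.png",env.camera(n)[:,:,::-1]); c=env.get_calibration(n); print(n,c)
print(env.sense(),env.tip_reach)
E
```

```text
top {'vertical_fov': 46.38884082276271, 'cx': 276.35476734221726, 'cy': 208.62392371287672, 'cam_to_world': array([[-0.00360563, -0.98067523,  0.19560954,  0.35810232],
       [-0.99991352,  0.00600962,  0.01169763, -0.00397326],
       [-0.01264712, -0.19555045, -0.98061209,  1.06104749],
       [ 0.        ,  0.        ,  0.        ,  1.        ]])}
side {'vertical_fov': 43.45001183377296, 'cx': 278.3848678236701, 'cy': 206.3971549044202, 'cam_to_world': array([[-0.9964708 , -0.06523781,  0.05282027,  0.50585582],
       [-0.08103102,  0.58338242, -0.80814536,  0.80690242],
       [ 0.02190722, -0.80957333, -0.58660983,  0.64924622],
       [ 0.        ,  0.        ,  0.        ,  1.        ]])}
{'time': 0.1, 'q': array([-1.25617342,  0.41180119, -0.01268633,  1.59694591,  0.00556761,
        1.13430316, -0.08221916]), 'qvel': array([-0.00131684, -0.00186011,  0.00109552, -0.00130843,  0.00091786,
       -0.00068963,  0.00036662]), 'joint_efforts': array([ 2.17241446e-03, -5.89093494e+01,  6.43257145e-01, -2.91708881e+01,
       -5.38192748e-02,  1.46718527e-02,  2.67275021e-05]), 'position': array([0.23333924, 0.57933887, 0.23291086]), 'orientation': array([ 1.90260559e-01,  9.81733372e-01, -7.04859420e-04, -9.51340036e-05]), 'force': array([-0.73664212,  0.04204715, -0.40718371]), 'torque': array([0.04687128, 0.01957574, 0.00584945]), 'opening': 0.9988723772436389} 0.011
```

View pics/top0.png

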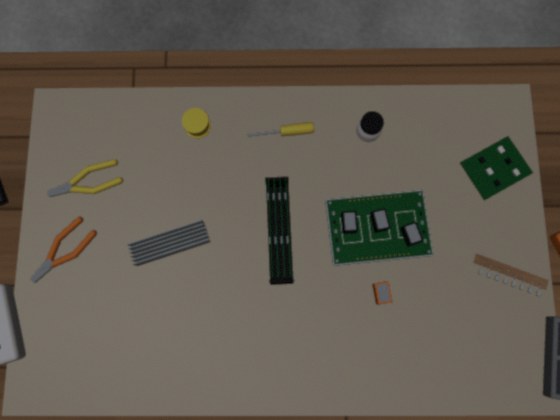

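View pics/side0.png

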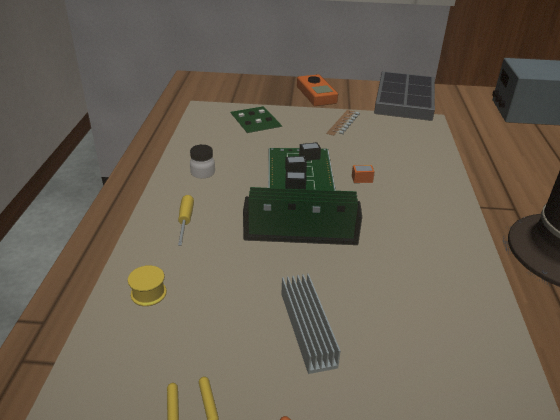

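The top view shows the board at about px (379,228), the modules at (350,221), (381,219) and (412,233), the rack at (279,230) and the sink at (169,243). The orange decoy is at (383,292). I'll enlarge the board and the sink.

```bash
cat > h.py <<'E'
import cv2,numpy as np
from station import env
def crop(im,x0,y0,w,h,s,name):
    c=im[y0:y0+h,x0:x0+w,::-1]; c=cv2.resize(c,None,fx=s,fy=s,interpolation=cv2.INTER_CUBIC)
    c=(255*(c/255.)**.55).astype(np.uint8)
    for i in range(0,w,10):
        cv2.putText(c,str(x0+i),(i*s,8),0,.3,(0,255,255)); cv2.line(c,(i*s,10),(i*s,16),(0,255,255))
    for j in range(10,h,10):
        cv2.putText(c,str(y0+j),(0,j*s+3),0,.3,(0,255,255)); cv2.line(c,(22,j*s),(28,j*s),(0,255,255))
    cv2.imwrite(f"pics/{name}.png",c)
def cal(n):
    c=env.get_calibration(n); f=210/np.tan(np.radians(c["vertical_fov"])/2)
    return f,c["cx"],c["cy"],np.array(c["cam_to_world"])
def w(n,p,z):
    f,cx,cy,T=cal(n); p=np.atleast_2d(np.float64(p))
    d=np.c_[(p[:,0]-cx)/f,(p[:,1]-cy)/f,np.ones(len(p))]@T[:3,:3].T; o=T[:3,3]
    return o+d*((z-o[2])/d[:,2])[:,None]
def px(n,P):
    f,cx,cy,T=cal(n); q=(np.atleast_2d(P)-T[:3,3])@T[:3,:3]
    return q[:,:2]/q[:,2:]*f+[cx,cy]
E
python3 - <<'E'
from h import *
im=cv2.imread("pics/top0.png")[:,:,::-1]
crop(im,318,184,120,86,6,"b0"); crop(im,122,214,100,60,7,"s0")
E
```

```text
(no output)
```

View pics/b0.png

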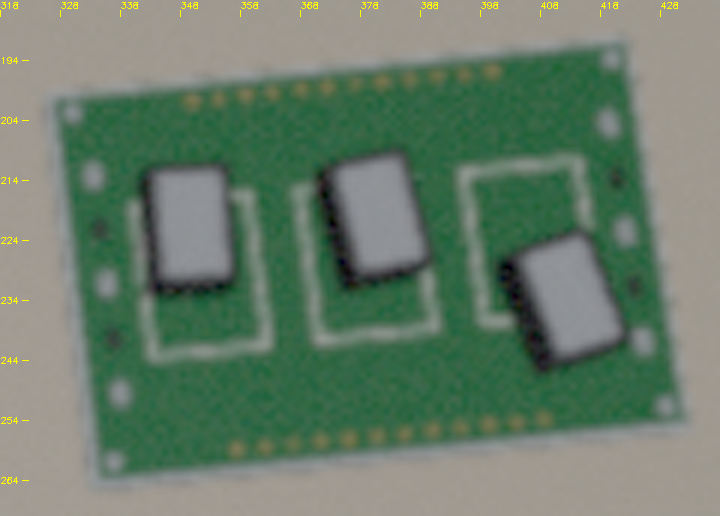

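View pics/s0.png

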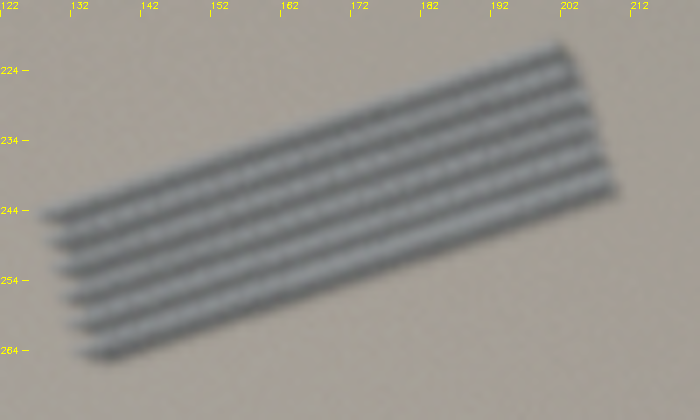

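```bash
cat >> h.py <<'E'
from scipy.optimize import minimize
def rect(n,pts,z,l):   # corners -> centre, angle of edge 0->3 (mod 180), sizes
    P=w(n,pts,z)[:,:2]; c=P.mean(0); a=(P[3]-P[0]+P[2]-P[1]); b=(P[1]-P[0]+P[2]-P[3])
    print(l,"c",c.round(4),"ang03 %.1f"%np.degrees(np.arctan2(a[1],a[0])),"ang01 %.1f"%np.degrees(np.arctan2(b[1],b[0])),"L %.4f %.4f"%(np.linalg.norm(a)/2,np.linalg.norm(b)/2)); return c
def hullfit(n,pts,size,z0,x0):
    off=np.min(pts,0)-10; S=8; sh=(int((np.ptp(np.array(pts)[:,1])+20)*S),int((np.ptp(np.array(pts)[:,0])+20)*S))
    def m(p):
        h=cv2.convexHull(np.float32(p)); I=np.zeros(sh,np.uint8); return cv2.fillConvexPoly(I,np.int32((h-np.float32(off))*S*16),1,shift=4)
    M=m(pts); B=np.array([[i,j,k] for i in(-.5,.5) for j in(-.5,.5) for k in(0,1)])*size
    def f(v):
        c,s=np.cos(v[2]),np.sin(v[2]); Q=np.c_[B[:,0]*c-B[:,1]*s+v[0],B[:,0]*s+B[:,1]*c+v[1],B[:,2]+z0]
        return (m(px(n,Q))^M).sum()/M.sum()
    r=minimize(f,x0,method="Nelder-Mead",options=dict(initial_simplex=np.array(x0)+np.array([[0,0,0],[.01,0,0],[0,.01,0],[0,0,.15]]),xatol=1e-5))
    print("hull",r.x[:2].round(4),"deg %.1f"%np.degrees(r.x[2]),"err %.3f"%r.fun); return r.x
E
python3 - <<'E'
from h import *
g=lambda L,o=(318,184),s=6: np.array(L)/s+o
rect("top",g([(53,98),(627,42),(687,424),(97,483)]),.012,"board")
rect("top",g([(132,198),(255,190),(270,345),(148,356)]),.012,"o+y")
rect("top",g([(298,186),(421,176),(436,329),(316,341)]),.012,"o mid")
rect("top",g([(463,170),(582,160),(597,312),(482,322)]),.012,"o-y")
Q=dict(A=[(150,168),(225,166),(234,276),(160,284)],B=[(330,170),(403,153),(428,264),(357,283)],C=[(512,258),(582,233),(628,342),(555,365)])
for k,v in Q.items(): rect("top",g(v),.042,k)
H=dict(A=[(143,168),(226,164),(237,280),(153,293)],B=[(320,168),(404,150),(432,264),(347,288)],C=[(500,258),(583,230),(629,343),(543,371)])
for k,v in H.items():
    c=w("top",g(v),.03)[:,:2].mean(0); hullfit("top",g(v),(.044,.03,.03),.012,[*c,0.1])
s=g([(42,213),(562,43),(618,192),(90,360)],(122,214),7); c=w("top",s,.02).mean(0)
hullfit("top",s,(.046,.165,.04),0,[c[0],c[1],-.3])
g2=np.array([(266,178),(288,178),(293,283),(271,284)]); print(w("top",g2,.095).round(3),w("top",[(196,122),(372,124),(313,129),(250,134)],.03).round(3))
E
```

```text
board c [ 0.5251 -0.2131] ang03 -174.9 ang01 -84.6 L 0.1404 0.2109
o+y c [ 0.5208 -0.1537] ang03 -176.3 ang01 -85.8 L 0.0571 0.0443
o mid c [ 0.5257 -0.2137] ang03 -176.5 ang01 -85.1 L 0.0563 0.0440
o-y c [ 0.5315 -0.2727] ang03 -176.9 ang01 -85.4 L 0.0556 0.0424
A c [ 0.5334 -0.1469] ang03 -177.1 ang01 -86.5 L 0.0403 0.0262
B c [ 0.5352 -0.2125] ang03 -169.7 ang01 -76.2 L 0.0406 0.0262
C c [ 0.5058 -0.2771] ang03 -160.8 ang01 -71.8 L 0.0403 0.0267
hull [ 0.5343 -0.1471] deg -0.4 err 0.266
hull [ 0.5367 -0.2131] deg 17.1 err 0.291
hull [ 0.5068 -0.2782] deg 23.8 err 0.280
hull [0.4918 0.2363] deg 17.5 err 0.126
[[ 0.615  0.028  0.095]
 [ 0.614 -0.016  0.095]
 [ 0.403 -0.024  0.095]
 [ 0.401  0.019  0.095]] [[ 0.762  0.187  0.03 ]
 [ 0.754 -0.204  0.03 ]
 [ 0.743 -0.073  0.03 ]
 [ 0.733  0.066  0.03 ]]
```

```bash
cat >> h.py <<'E'
from scipy.spatial.transform import Rotation as Ro
def plan(*targets):   # (x,y,z,yaw of tool y deg): rows relative to the present pose, tool pointing down
    s=env.sense(); R=Ro.from_quat(s["orientation"])
    y=R.as_matrix()[:,1]; print("t %.2f"%s["time"],s["position"].round(4),"yaw %.1f"%np.degrees(np.arctan2(y[1],y[0])),"open %.3f"%s["opening"],"F",s["force"].round(1),"q",s["q"].round(2))
    for x,yy,z,a in targets:
        a=np.radians(a); ty=np.array([np.cos(a),np.sin(a),0]); tz=np.array([0,0,-1.]); G=Ro.from_matrix(np.c_[np.cross(ty,tz),ty,tz])
        print("turn",np.degrees((R.inv()*G).as_rotvec()).round(1),"d",(R.inv().apply(np.array([x,yy,z])-s["position"])*100).round(2))
E
python3 -c "
from h import *
plan((.534,-.147,.2,3),(.534,-.147,.1,3),(.534,-.147,.028,3))"
```

```text
t 0.10 [0.2333 0.5793 0.2329] yaw 68.1 open 0.999 F [-0.7  0.  -0.4] q [-1.26  0.41 -0.01  1.6   0.01  1.13 -0.08]
turn [-0.1  0.1 65.1] d [-55.02 -56.14   3.38]
turn [-0.1  0.1 65.1] d [-55.02 -56.12  13.38]
turn [-0.1  0.1 65.1] d [-55.02 -56.11  20.58]
```

Call:
arm_command:
  turn:
    - [0,0,65.1]
    - [0,0,65.1]
    - [0,0,65.1]
    - [0,0,65.1]
    - [0,0,65.1]
    - [0,0,65.1]
    - [0,0,65.1]
    - [0,0,65.1]
    - [0,0,65.1]
    - [0,0,65.1]
    - [0,0,65.1]
    - [0,0,65.1]
  delta_pos:
    - [-55.0,-56.1,0]
    - [-55.0,-56.1,0]
    - [-55.0,-56.1,0]
    - [-55.0,-56.1,0]
    - [-55.0,-56.1,0]
    - [-55.0,-56.1,0]
    - [-55.0,-56.1,0]
    - [-55.0,-56.1,0]
    - [-55.0,-56.1,0]
    - [-55.0,-56.1,3.4]
    - [-55.0,-56.1,3.4]
    - [-55.0,-56.1,3.4]
  fingers: [8.7,8.7,8.7,8.7,8.7,8.7,8.7,8.7,8.7,8.7,8.7,8.7]
  squeeze: 15

```text
time: 1.6
position: [0.5202, -0.1127, 0.205]
orientation: [0.688, 0.725, 0.0, -0.0]
force: [0.0, 0.9, 0.6]
opening: 0.987
```

```bash
python3 -c "
from h import *
plan((.534,-.147,.1,3),(.534,-.147,.028,3))"
```

```text
t 1.60 [ 0.5202 -0.1127  0.205 ] yaw 3.0 open 0.987 F [0.  0.9 0.6] q [-0.38  0.31  0.62  1.89 -0.22  1.01  0.39]
turn [ 0. -0.  0.] d [-3.5  1.2 10.5]
turn [ 0. -0.  0.] d [-3.5  1.2 17.7]
```

Call:
arm_command:
  turn:
    - [0,0,0]
    - [0,0,0]
    - [0,0,0]
    - [0,0,0]
  delta_pos:
    - [-3.5,1.2,2]
    - [-3.5,1.2,10.5]
    - [-3.5,1.2,10.5]
    - [-3.5,1.2,10.5]
  fingers: [8.7,8.7,8.7,8.7]

```text
time: 2.1
position: [0.5319, -0.1454, 0.0985]
orientation: [0.689, 0.725, -0.001, -0.002]
force: [-0.8, -0.4, 0.6]
opening: 0.995
```

```bash
python3 -c "
from h import *
plan((.534,-.147,.028,3))"
```

```text
t 2.10 [ 0.5319 -0.1454  0.0985] yaw 2.9 open 0.995 F [-0.8 -0.4  0.6] q [-0.24  0.49  0.56  1.94 -0.35  0.81  0.56]
turn [-0.3 -0.  -0.1] d [-0.18  0.23  7.05]
```

Call:
arm_command:
  turn:
    - [0,0,0]
    - [0,0,0]
    - [0,0,0]
    - [0,0,0]
    - [0,0,0]
    - [0,0,0]
    - [0,0,0]
  delta_pos:
    - [-0.2,0.2,4.0]
    - [-0.2,0.2,7.0]
    - [-0.2,0.2,7.0]
    - [-0.2,0.2,7.0]
    - [-0.2,0.2,7.0]
    - [-0.2,0.2,7.0]
    - [-0.2,0.2,7.0]
  fingers: [8.7,8.7,8.7,3.0,3.0,3.0,3.0]

```text
time: 2.98
position: [0.5358, -0.1473, 0.0309]
orientation: [0.688, 0.725, 0.0, 0.0]
force: [0.2, 0.5, -0.2]
opening: 0.576
```

```bash
python3 -c "
from h import *
plan((.5204,-.1536,.032,5.1),(.5204,-.1536,.028,5.1),(.5204,-.1536,.1,5.1))"
```

```text
t 2.98 [ 0.5358 -0.1473  0.0309] yaw 3.0 open 0.576 F [ 0.2  0.5 -0.2] q [-0.18  0.6   0.49  1.97 -0.43  0.68  0.63]
turn [ 0.   0.  -2.1] d [-0.54 -1.57 -0.11]
turn [ 0.   0.  -2.1] d [-0.54 -1.58  0.29]
turn [ 0.   0.  -2.1] d [-0.54 -1.57 -6.91]
```

Call:
arm_command:
  turn:
    - [0,0,0]
    - [0,0,0]
    - [0,0,0]
  delta_pos:
    - [0,0,0]
    - [0,0,0]
    - [0,0,0]
  fingers: [3.0,3.0,3.0]

```text
time: 3.35
position: [0.5355, -0.1474, 0.0306]
orientation: [0.689, 0.725, 0.0, -0.0]
force: [-2.0, 0.6, 5.6]
opening: 0.498
```

```bash
python3 -c "
from h import *
plan((.5204,-.1536,.034,5.1),(.5204,-.1536,.028,5.1),(.5204,-.1536,.1,5.1))"
```

```text
t 3.35 [ 0.5355 -0.1474  0.0306] yaw 3.0 open 0.498 F [-2.   0.6  5.6] q [-0.18  0.6   0.49  1.97 -0.43  0.68  0.63]
turn [-0.  -0.  -2.1] d [-0.54 -1.54 -0.34]
turn [-0.  -0.  -2.1] d [-0.54 -1.54  0.26]
turn [-0.  -0.  -2.1] d [-0.54 -1.54 -6.94]
```

Call:
arm_command:
  turn:
    - [0,0,0]
    - [0,0,-2.1]
    - [0,0,-2.1]
    - [0,0,-2.1]
    - [0,0,-2.1]
    - [0,0,-2.1]
  delta_pos:
    - [0,0,-0.3]
    - [-0.54,-1.54,-0.3]
    - [-0.54,-1.54,-0.3]
    - [-0.54,-1.54,0]
    - [-0.54,-1.54,0]
    - [-0.54,-1.54,0]
  fingers: [3.0,3.0,3.0,3.0,3.0,3.0]

```text
time: 4.1
position: [0.5212, -0.1534, 0.0305]
orientation: [0.675, 0.738, 0.0, 0.0]
force: [0.6, 0.9, 1.0]
opening: 0.501
```

```bash
python3 -c "
from h import *
plan((.5204,-.1536,.028,5.1),(.5204,-.1536,.1,5.1),(.535,-.2125,.1,12))"
```

```text
t 4.10 [ 0.5212 -0.1534  0.0305] yaw 5.1 open 0.501 F [0.6 0.9 1. ] q [-0.16  0.58  0.48  2.   -0.42  0.66  0.68]
turn [ 0.  0. -0.] d [-0.01 -0.08  0.25]
turn [ 0.  0. -0.] d [-0.01 -0.08 -6.95]
turn [ 0.   0.  -6.9] d [-6.01  0.86 -6.95]
```

Call:
arm_command:
  turn:
    - [0,0,0]
    - [0,0,0]
    - [0,0,0]
    - [0,0,0]
    - [0,0,0]
    - [0,0,-6.9]
    - [0,0,-6.9]
    - [0,0,-6.9]
    - [0,0,-6.9]
  delta_pos:
    - [0,0,0]
    - [0,0,0]
    - [0,0,0]
    - [0,0,-2]
    - [0,0,-5]
    - [-6.0,0.85,-5]
    - [-6.0,0.85,-5]
    - [-6.0,0.85,-4]
    - [-6.0,0.85,-4]
  fingers: [8.7,8.7,8.7,8.7,8.7,8.7,8.7,8.7,8.7]

```text
time: 5.22
position: [0.5333, -0.2109, 0.0689]
orientation: [0.629, 0.777, -0.0, -0.001]
force: [0.3, -0.4, -0.0]
opening: 0.991
```

```bash
python3 -c "
from h import *
plan((.535,-.2125,.0295,12))"
```

```text
t 5.22 [ 0.5333 -0.2109  0.0689] yaw 12.0 open 0.991 F [ 0.3 -0.4 -0. ] q [-0.07  0.56  0.49  1.9  -0.36  0.78  0.83]
turn [-0.1 -0.1  0. ] d [-0.2   0.14  3.94]
```

Call:
arm_command:
  turn:
    - [0,0,0]
    - [0,0,0]
    - [0,0,0]
    - [0,0,0]
    - [0,0,0]
    - [0,0,0]
    - [0,0,0]
    - [0,0,0]
    - [0,0,0]
  delta_pos:
    - [-0.1,0.1,2.0]
    - [-0.1,0.1,3.9]
    - [-0.1,0.1,3.9]
    - [-0.1,0.1,3.9]
    - [-0.1,0.1,3.9]
    - [-0.1,0.1,3.9]
    - [-0.1,0.1,3.9]
    - [-0.1,0.1,3.9]
    - [-0.1,0.1,3.9]
  fingers: [8.7,8.7,3.0,3.0,3.0,3.0,3.0,3.0,3.0]

```text
time: 6.35
position: [0.5358, -0.2135, 0.0318]
orientation: [0.63, 0.777, 0.0, 0.0]
force: [-0.1, 1.3, 6.2]
opening: 0.498
```

```bash
python3 -c "
from h import *
plan((.5257,-.2134,.03,5.1))"
```

```text
t 6.35 [ 0.5358 -0.2135  0.0318] yaw 12.0 open 0.498 F [-0.1  1.3  6.2] q [-0.04  0.62  0.45  1.91 -0.4   0.7   0.86]
turn [0.1 0.  6.9] d [ 0.22 -0.99  0.18]
```

Call:
arm_command:
  turn:
    - [0,0,0]
    - [0,0,6.9]
    - [0,0,6.9]
    - [0,0,6.9]
    - [0,0,6.9]
    - [0,0,6.9]
    - [0,0,6.9]
    - [0,0,6.9]
    - [0,0,6.9]
    - [0,0,6.9]
    - [0,0,6.9]
  delta_pos:
    - [0,0,-0.3]
    - [0.12,-1.0,-0.3]
    - [0.12,-1.0,-0.3]
    - [0.12,-1.0,0]
    - [0.12,-1.0,0]
    - [0.12,-1.0,0]
    - [0.12,-1.0,0]
    - [0.12,-1.0,0]
    - [0.12,-1.0,0]
    - [0.12,-1.0,-3]
    - [0.12,-1.0,-5]
  fingers: [3.0,3.0,3.0,3.0,3.0,3.0,8.7,8.7,8.7,8.7,8.7]

```text
time: 7.72
position: [0.5255, -0.2145, 0.0822]
orientation: [0.675, 0.738, -0.0, 0.0]
force: [-0.0, -0.4, -1.4]
opening: 0.987
```

```bash
python3 -c "
from h import *
plan((.5063,-.2774,.07,19),(.5063,-.2774,.03,19))"
```

```text
t 7.72 [ 0.5255 -0.2145  0.0822] yaw 5.1 open 0.987 F [-0.  -0.4 -1.4] q [-0.1   0.54  0.54  1.91 -0.38  0.79  0.73]
turn [  0.    0.  -13.9] d [-6.1  -2.47  1.22]
turn [  0.    0.  -13.9] d [-6.1  -2.47  5.22]
```

Call:
arm_command:
  turn:
    - [0,0,-6]
    - [0,0,-13.9]
    - [0,0,-13.9]
    - [0,0,-13.9]
    - [0,0,-13.9]
    - [0,0,-13.9]
  delta_pos:
    - [-4,-1.5,0]
    - [-6.1,-2.45,0]
    - [-6.1,-2.45,1]
    - [-6.1,-2.45,3]
    - [-6.1,-2.45,5.2]
    - [-6.1,-2.45,5.2]
  fingers: [8.7,8.7,8.7,8.7,8.7,8.7]

```text
time: 8.48
position: [0.5055, -0.2751, 0.0273]
orientation: [0.581, 0.814, -0.0, -0.002]
force: [-0.5, 0.5, 0.6]
opening: 0.987
```

Call:
arm_command:
  turn:
    - [0,0,0]
    - [0,0,0]
    - [0,0,0]
    - [0,0,0]
    - [0,0,0]
    - [0,0,0]
    - [0,0,0]
  delta_pos:
    - [0,0,0]
    - [0,0,0]
    - [0,0,0]
    - [0,0,0]
    - [0,0,0]
    - [0,0,0]
    - [0,0,0]
  fingers: [3.0,3.0,3.0,3.0,3.0,3.0,3.0]

```text
time: 9.35
position: [0.5066, -0.2772, 0.0297]
orientation: [0.581, 0.814, 0.0, 0.0]
force: [-0.2, 0.7, 4.6]
opening: 0.505
```

```bash
python3 -c "
from h import *
plan((.531,-.2732,.03,5.1))"
```

```text
t 9.35 [ 0.5066 -0.2772  0.0297] yaw 19.0 open 0.505 F [-0.2  0.7  4.6] q [ 0.1   0.61  0.43  1.91 -0.38  0.7   1.09]
turn [ 0.   0.  13.9] d [-0.42  2.44 -0.03]
```

Call:
arm_command:
  turn:
    - [0,0,0]
    - [0,0,0]
    - [0,0,8]
    - [0,0,13.9]
    - [0,0,13.9]
    - [0,0,13.9]
    - [0,0,13.9]
    - [0,0,13.9]
    - [0,0,13.9]
    - [0,0,13.9]
    - [0,0,13.9]
    - [0,0,13.9]
  delta_pos:
    - [0,0,0]
    - [0,0,-0.3]
    - [-0.2,1.2,-0.3]
    - [-0.4,2.44,-0.3]
    - [-0.4,2.44,-0.3]
    - [-0.4,2.44,0]
    - [-0.4,2.44,0]
    - [-0.4,2.44,0]
    - [-0.4,2.44,0]
    - [-0.4,2.44,0]
    - [-0.4,2.44,-3]
    - [-0.4,2.44,-7]
  fingers: [3.0,3.0,3.0,3.0,3.0,3.0,3.0,8.7,8.7,8.7,8.7,8.7]

```text
time: 10.85
position: [0.5299, -0.2727, 0.0992]
orientation: [0.675, 0.738, -0.001, -0.001]
force: [0.6, 0.6, -0.1]
opening: 0.984
```

```bash
python3 -c "
from h import *
plan((.35,-.05,.25,15))"
```

```text
t 10.85 [ 0.5299 -0.2727  0.0992] yaw 5.1 open 0.984 F [ 0.6  0.6 -0.1] q [-0.01  0.56  0.56  1.83 -0.38  0.86  0.82]
turn [-0.1 -0.1 -9.9] d [ 23.79 -15.99 -15.02]
```

```bash
python3 -c "
from h import *
plan((.4918,.2363,.2,17.5))"
```

```text
t 10.85 [ 0.5299 -0.2727  0.0992] yaw 5.1 open 0.984 F [ 0.6  0.6 -0.1] q [-0.01  0.56  0.56  1.83 -0.38  0.86  0.82]
turn [ -0.1  -0.1 -12.4] d [ 51.05   0.68 -10.03]
```

Call:
arm_command:
  turn:
    - [0,0,0]
    - [0,0,0]
    - [0,0,-4]
    - [0,0,-8]
    - [0,0,-12.4]
    - [0,0,-12.4]
    - [0,0,-12.4]
    - [0,0,-12.4]
    - [0,0,-12.4]
    - [0,0,-12.4]
    - [0,0,-12.4]
    - [0,0,-12.4]
  delta_pos:
    - [0,0,-5]
    - [0,0,-11]
    - [51.0,0.7,-11]
    - [51.0,0.7,-11]
    - [51.0,0.7,-11]
    - [51.0,0.7,-11]
    - [51.0,0.7,-11]
    - [51.0,0.7,-11]
    - [51.0,0.7,-11]
    - [51.0,0.7,-11]
    - [51.0,0.7,-11]
    - [51.0,0.7,-11]
  fingers: [8.7,8.7,8.7,8.7,8.7,8.7,8.7,8.7,8.7,8.7,8.7,8.7]

```text
time: 12.35
position: [0.4925, 0.2355, 0.2091]
orientation: [0.591, 0.807, -0.0, 0.0]
force: [1.2, -0.2, -0.3]
opening: 0.988
```

Run:
```python
from h import *
plan((.4918,.2363,.1,17.5),(.4918,.2363,.03,17.5))
im=np.mean([env.camera("top") for _ in range(4)],0).astype(np.uint8)
crop(im,318,184,120,86,6,"b1")
```

```text
t 12.35 [0.4925 0.2355 0.2091] yaw 17.5 open 0.988 F [ 1.2 -0.2 -0.3] q [-0.86  0.31  0.41  1.84 -0.14  1.02 -0.09]
turn [-0.  0.  0.] d [ 0.1  -0.04 10.91]
turn [-0.  0.  0.] d [ 0.1  -0.03 17.91]
```

View pics/b1.png

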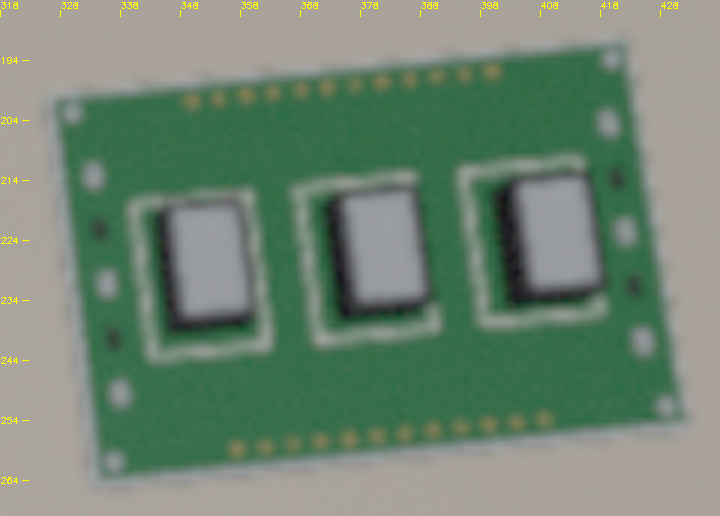

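Run:
```python
from h import *
g=lambda L: np.array(L)/6+(318,184)
O=[rect("top",g(q),.012,"o") for q in([(133,201),(252,193),(268,344),(150,355)],[(299,187),(417,177),(436,329),(318,341)],[(464,170),(581,160),(603,314),(483,323)])]
M=[rect("top",g(q),.042,"m") for q in([(166,203),(240,199),(252,319),(179,324)],[(343,191),(416,186),(429,306),(355,312)],[(516,178),(589,173),(603,292),(528,298)])]
O=np.array(O);M=np.array(M); v=O[0]-O[2]; a=np.arctan2(-v[0],v[1]); print(np.degrees(a))
c=O.mean(0); print("mid",c)
U=np.array([[np.cos(a),np.sin(a)],[-np.sin(a),np.cos(a)]])
for i in range(3): print(((U@(M[i]-c))-[0,.06*(1-i)])*1000)
```

```text
o c [ 0.5204 -0.1535] ang03 -175.8 ang01 -85.7 L 0.0557 0.0428
o c [ 0.5255 -0.2136] ang03 -175.6 ang01 -84.9 L 0.0560 0.0427
o c [ 0.5312 -0.2733] ang03 -175.7 ang01 -85.7 L 0.0562 0.0429
m c [ 0.52   -0.1524] ang03 -176.1 ang01 -86.8 L 0.0428 0.0258
m c [ 0.5241 -0.2142] ang03 -176.8 ang01 -86.0 L 0.0428 0.0258
m c [ 0.5285 -0.2749] ang03 -177.2 ang01 -86.0 L 0.0425 0.0260
5.157326029908626
mid [ 0.5257196  -0.21349044]
[-0.22983975  1.39277112]
[-1.72283265 -0.53608572]
[-2.75752693 -1.39656322]
```

Each module stands inside its outline, offset at most about 2.8 mm and about 1° off square. Next comes the sink.

Call:
arm_command:
  turn:
    - [0,0,0]
    - [0,0,0]
    - [0,0,0]
    - [0,0,0]
    - [0,0,0]
    - [0,0,0]
  delta_pos:
    - [0.1,0,5]
    - [0.1,0,10]
    - [0.1,0,14]
    - [0.1,0,17]
    - [0.1,0,18.6]
    - [0.1,0,18.6]
  fingers: [8.7,8.7,8.7,8.7,8.7,8.7]

```text
time: 13.3
position: [0.4923, 0.2355, 0.023]
orientation: [0.592, 0.806, -0.001, -0.0]
force: [-0.3, 0.8, -0.1]
opening: 0.987
```

Call:
arm_command:
  turn:
    - [0,0,0]
    - [0,0,0]
    - [0,0,0]
    - [0,0,0]
    - [0,0,0]
    - [0,0,0]
    - [0,0,0]
    - [0,0,0]
  delta_pos:
    - [0,0,0]
    - [0,0,0]
    - [0,0,0]
    - [0,0,0]
    - [0,0,0]
    - [0,0,0]
    - [0,0,0]
    - [0,0,0]
  fingers: [3.0,3.0,3.0,3.0,3.0,3.0,3.0,3.0]
  squeeze: 40

```text
time: 14.3
position: [0.4926, 0.2367, 0.0237]
orientation: [0.592, 0.806, 0.0, 0.0]
force: [0.1, 0.5, 5.8]
opening: 0.52
```

```bash
python3 -c "
from h import *
plan((.4918,.2363,.2,17.5),(.5257,-.2134,.2,5.1))"
```

```text
t 14.30 [0.4926 0.2367 0.0237] yaw 17.5 open 0.520 F [0.1 0.5 5.8] q [-0.78  0.57  0.31  1.98 -0.29  0.63  0.03]
turn [ 0. -0. -0.] d [-1.000e-02 -8.000e-02 -1.763e+01]
turn [ 0.  -0.  12.4] d [-43.93 -10.34 -17.65]
```

Call:
arm_command:
  turn:
    - [0,0,0]
    - [0,0,0]
    - [0,0,0]
    - [0,0,0]
    - [0,0,0]
    - [0,0,0]
    - [0,0,0]
    - [0,0,0]
    - [0,0,0]
  delta_pos:
    - [0,0,-0.5]
    - [0,0,-2]
    - [0,0,-5]
    - [0,0,-8]
    - [0,0,-11]
    - [0,0,-14]
    - [0,0,-17]
    - [0,0,-18]
    - [0,0,-18]
  fingers: [3.0,3.0,3.0,3.0,3.0,3.0,3.0,3.0,3.0]

```text
time: 15.42
position: [0.4923, 0.2365, 0.2036]
orientation: [0.592, 0.806, 0.0, 0.0]
force: [-0.8, 0.5, -4.0]
opening: 0.518
```

```bash
python3 -c "
from h import *
env.camera('side')
cv2.imwrite('pics/side1.png',env.camera('side')[:,:,::-1])
plan((.5257,-.2134,.2,5.1))"
```

```text
t 15.53 [0.4917 0.2363 0.2023] yaw 17.5 open 0.523 F [-0.2  0.  -3.6] q [-0.87  0.32  0.42  1.85 -0.15  1.01 -0.08]
turn [-0.1  0.  12.4] d [-43.91 -10.26   0.27]
```

View pics/side1.png

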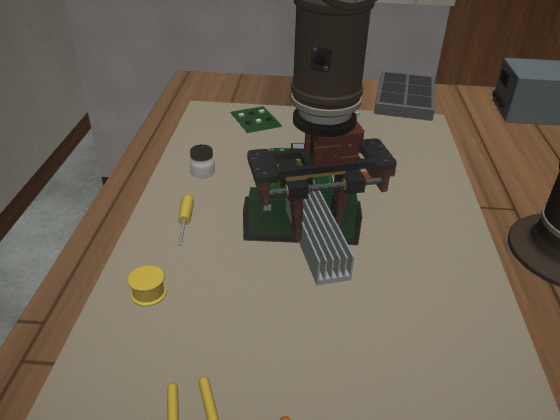

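The sink is held and looks level, with its near end face at about px (325,275), well above the table. Now I'll cross over the rack.

Call:
arm_command:
  turn:
    - [0,0,1]
    - [0,0,2]
    - [0,0,3.2]
    - [0,0,4.5]
    - [0,0,5.8]
    - [0,0,7]
    - [0,0,8.2]
    - [0,0,9.4]
    - [0,0,10.6]
    - [0,0,11.6]
    - [0,0,12.4]
    - [0,0,12.4]
  delta_pos:
    - [-2,-0.5,0]
    - [-6,-1.4,0]
    - [-10.5,-2.5,0]
    - [-15,-3.5,0]
    - [-19.5,-4.6,0]
    - [-24,-5.6,0]
    - [-28.5,-6.7,0]
    - [-33,-7.7,0]
    - [-37.5,-8.8,0]
    - [-41,-9.6,0]
    - [-43,-10.1,0]
    - [-43.9,-10.3,0]
  fingers: [3.0,3.0,3.0,3.0,3.0,3.0,3.0,3.0,3.0,3.0,3.0,3.0]

```text
time: 17.02
position: [0.5251, -0.2143, 0.2029]
orientation: [0.676, 0.737, -0.0, -0.0]
force: [-1.1, 0.5, -3.8]
opening: 0.521
```

```bash
python3 -c "
from h import *
plan((.5257,-.2134,.13,5.1))"
```

```text
t 17.02 [ 0.5251 -0.2143  0.2029] yaw 5.0 open 0.521 F [-1.1  0.5 -3.8] q [-0.18  0.38  0.63  1.81 -0.26  1.03  0.64]
turn [-0.1 -0.  -0.1] d [0.09 0.07 7.29]
```

Call:
arm_command:
  turn:
    - [0,0,0]
    - [0,0,0]
    - [0,0,0]
    - [0,0,0]
    - [0,0,0]
    - [0,0,0]
  delta_pos:
    - [0.05,0.05,2]
    - [0.05,0.05,5]
    - [0.05,0.05,7.5]
    - [0.05,0.05,9.3]
    - [0.05,0.05,9.3]
    - [0.05,0.05,9.3]
  fingers: [3.0,3.0,3.0,3.0,3.0,3.0]

```text
time: 17.77
position: [0.5269, -0.2127, 0.1111]
orientation: [0.675, 0.738, 0.0, 0.0]
force: [-0.3, -0.5, -3.3]
opening: 0.523
```

Run:
```python
from h import *
plan((.5257,-.2134,.0765,5.1))
t=env.camera("top"); s=env.camera("side")
cv2.imwrite("pics/t2.png",t[:,:,::-1]); cv2.imwrite("pics/s2.png",s[:,:,::-1])
crop(t,310,170,140,105,4,"a"); crop(s,230,110,140,105,4,"b")
cv2.imwrite("pics/ab.png",cv2.resize(np.vstack([cv2.imread("pics/a.png"),cv2.imread("pics/b.png")]),None,fx=.7,fy=.7))
```

```text
t 17.77 [ 0.5269 -0.2127  0.1111] yaw 5.1 open 0.523 F [-0.3 -0.5 -3.3] q [-0.13  0.5   0.57  1.89 -0.35  0.85  0.71]
turn [ 0.1  0.  -0. ] d [-0.06 -0.13  3.46]
```

View pics/ab.png

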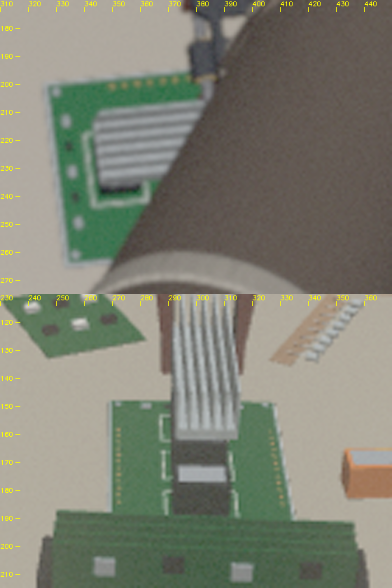

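Run:
```python
from h import *
t=cv2.imread("pics/t2.png")[:,:,::-1]; s=cv2.imread("pics/s2.png")[:,:,::-1]
crop(t,330,200,60,40,9,"a"); crop(s,275,145,60,26,9,"b")
cv2.imwrite("pics/ab2.png",np.vstack([cv2.imread("pics/a.png"),cv2.imread("pics/b.png")]))
T=np.array([.5269,-.2127]); a=np.radians(5.1); u=np.array([np.cos(a),np.sin(a)]); v=np.array([-u[1],u[0]])
zb=.1111-.0237
for n,o in(("top",(330,200)),("side",(275,145))):
  for z in(0,.008,.04):
    P=[[*(T+.0825*v+k*.023*u),zb+z] for k in(1,-1)]; print(n,z,((px(n,P)-o)*9+[0,0 if n=="top" else 360]).round(0).tolist())
```

```text
top 0 [[124.0, 117.0], [149.0, 319.0]]
top 0.008 [[129.0, 110.0], [154.0, 314.0]]
top 0.04 [[147.0, 82.0], [173.0, 293.0]]
side 0 [[148.0, 506.0], [349.0, 509.0]]
side 0.008 [[149.0, 476.0], [351.0, 479.0]]
side 0.04 [[155.0, 353.0], [359.0, 356.0]]
```

View pics/ab2.png

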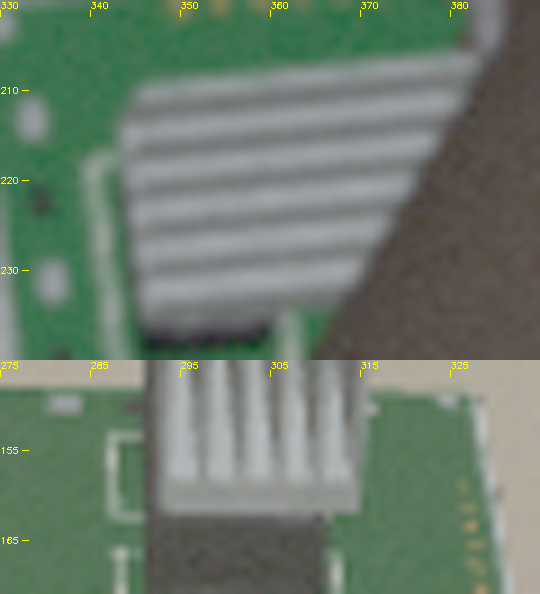

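Run:
```python
from h import *
plan((.527,-.2142,.0765,5.1))
T=np.array([.5204,-.1536]); a=np.radians(5.1); u=np.array([np.cos(a),np.sin(a)]); v=np.array([-u[1],u[0]])
for z in(.027,.042): print(((px("side",[[*(T+.015*v+k*.022*u),z] for k in(1,-1)])-(275,145))*9+[0,360]).round(0).tolist())
```

```text
t 17.88 [ 0.527  -0.2128  0.1114] yaw 5.1 open 0.525 F [-0.2  0.6 -3.4] q [-0.13  0.5   0.57  1.89 -0.35  0.85  0.71]
turn [ 0.1  0.  -0. ] d [-0.14 -0.02  3.49]
[[147.0, 707.0], [332.0, 709.0]]
[[150.0, 654.0], [336.0, 656.0]]
```

Call:
arm_command:
  turn:
    - [0,0,0]
    - [0,0,0]
    - [0,0,0]
    - [0,0,0]
    - [0,0,0]
    - [0,0,0]
    - [0,0,0]
  delta_pos:
    - [-0.1,0,0.8]
    - [-0.1,0,1.8]
    - [-0.1,0,2.7]
    - [-0.1,0,3.3]
    - [-0.1,0,3.45]
    - [-0.1,0,3.45]
    - [-0.1,0,3.45]
  fingers: [3.0,3.0,3.0,3.0,3.0,3.0,3.0]

```text
time: 18.75
position: [0.5266, -0.2137, 0.0762]
orientation: [0.675, 0.738, 0.0, 0.0]
force: [1.1, -0.4, -4.2]
opening: 0.52
```

Run:
```python
from h import *
plan((.527,-.2142,.0765,5.1))
t=env.camera("top"); s=env.camera("side")
crop(t,328,190,60,60,9,"a"); crop(s,262,135,66,50,9,"b")
A=cv2.imread("pics/a.png");B=cv2.imread("pics/b.png"); C=np.zeros((540,1134,3),np.uint8); C[:540,:540]=A; C[:450,540:]=B
cv2.imwrite("pics/fin.png",cv2.resize(C,None,fx=.7,fy=.7,interpolation=cv2.INTER_AREA))
p=env.sense()["position"]; T=p[:2]; a=np.radians(5.1); u=np.array([np.cos(a),np.sin(a)]); v=np.array([-u[1],u[0]]); zb=p[2]-.0237
for n,o,dx in(("top",(328,190),0),("side",(262,135),540)):
  for z in(0,.04):
    P=[[*(T+.0825*v+k*.023*u),zb+z] for k in(1,-1)]; print(n,z,(((px(n,P)-o)*9+[dx,0])*.7).round(0).tolist())
for sp in([.5204,-.1536],[.5257,-.2134],[.531,-.2732]):
  print((((px("side",[[*(sp+.015*v+k*.022*u),z] for z in(.042,.012) for k in(1,-1)])-(262,135))*9+[540,0])*.7).round(0).tolist())
```

```text
t 18.75 [ 0.5266 -0.2137  0.0762] yaw 5.1 open 0.520 F [ 1.1 -0.4 -4.2] q [-0.1   0.55  0.54  1.91 -0.39  0.78  0.74]
turn [ 0.  0. -0.] d [-0.05  0.03 -0.03]
top 0 [[89.0, 165.0], [106.0, 302.0]]
top 0.04 [[104.0, 143.0], [122.0, 285.0]]
side 0 [[561.0, 254.0], [698.0, 256.0]]
side 0.04 [[565.0, 150.0], [706.0, 153.0]]
[[565.0, 269.0], [695.0, 270.0], [561.0, 342.0], [690.0, 344.0]]
[[560.0, 176.0], [685.0, 178.0], [557.0, 248.0], [680.0, 250.0]]
[[556.0, 91.0], [675.0, 93.0], [553.0, 161.0], [671.0, 163.0]]
```

View pics/fin.png

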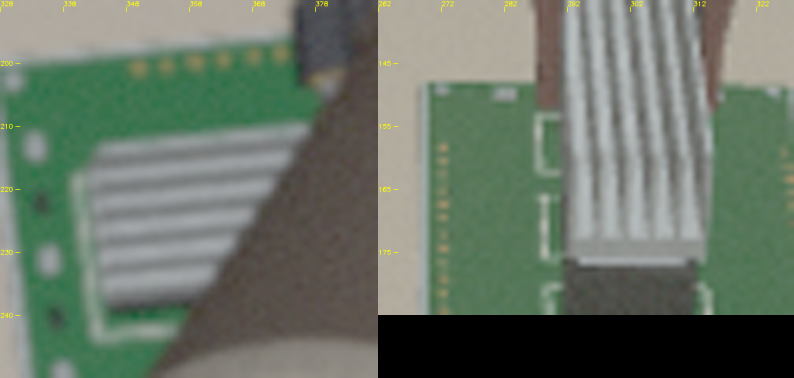

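The sink is over the row, with its base edge at about px (570–705, 260) and module A's top strip visible below it. It looks about 1 mm lower than predicted, so I'll raise it 2 mm and let it settle.

Call:
arm_command:
  turn:
    - [0,0,0]
    - [0,0,0]
    - [0,0,0]
    - [0,0,0]
    - [0,0,0]
    - [0,0,0]
    - [0,0,0]
    - [0,0,0]
  delta_pos:
    - [0,0.05,-0.1]
    - [0,0.1,-0.2]
    - [0,0.1,-0.2]
    - [0,0.1,-0.2]
    - [0,0.1,-0.2]
    - [0,0.1,-0.2]
    - [0,0.1,-0.2]
    - [0,0.1,-0.2]
  fingers: [3.0,3.0,3.0,3.0,3.0,3.0,3.0,3.0]

```text
time: 19.85
position: [0.5274, -0.2135, 0.0779]
orientation: [0.675, 0.738, 0.0, -0.0]
force: [-0.2, -0.1, -3.7]
opening: 0.523
```

Run:
```python
from h import *
plan((.527,-.2142,.0785,5.1)); print(env.sense()["qvel"].round(3)); print(env.job_done())
```

```text
t 19.85 [ 0.5274 -0.2135  0.0779] yaw 5.1 open 0.523 F [-0.2 -0.1 -3.7] q [-0.1   0.55  0.54  1.91 -0.39  0.79  0.74]
turn [-0. -0. -0.] d [-0.07 -0.05 -0.06]
[-0.001  0.001 -0.001 -0.001 -0.002 -0.001  0.   ]
the job is handed in; nothing more can be done
None
```

I straightened all three modules into their outlines, then gripped the heat sink, carried it over the rack and stopped with it held over the row. I handed the job in at 19.9 s; no verdict is reported.

- **Modules:** after I let go, the top camera put each one at most 2.8 mm in x and 1.4 mm in y from its outline centre. They were about 1–2° off square. The worst was the one at the -y end: the arm's own position put it within about 1 mm, so the two readings disagree by about 2 mm, but both are inside the 5 mm limit. I did not re-measure the modules under the sink. The last side view shows the +y end module where it was expected.
- **Rack crossing:** the sink's underside was at about 0.18 m, against the 0.095 m rack, and I saw no unusual force.
- **Sink:** it was held at 40 N and level, with the wrist carrying about 3.7 N, which is roughly its weight. It stood about 1–2 mm from the centre in x and y, and in line with the row to about 1°. By the arm's reading the gap above the modules is about 12 mm. The last picture suggested the sink sat 1–1.5 mm lower than that reading, so I raised it 2 mm before handing in and took no picture afterwards.
- **Spool, jar and screwdriver:** the arm was never moved near them; I did not check their positions in a final picture.

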